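Fork the top board carrier off the pile onto the inspection stage

TASK

With the lifting fork, take the top board carrier off the pile on the rack, with the loose heatsink still riding on its board, and set it down gently on the empty inspection stage, flat between the side lips and with its whole length on the plate; do not touch the carriers or the heatsink with the gripper. Then draw the fork out and stand it upright on the bench, clear of rack and stage. Leave the lower carriers piled as they are and do not disturb anything else on the bench.

Things in the scene. Friction and masses are not known exactly. Their poses are not given: they have to be found in the camera images.
- rack: Pile rack, fixed: dark steel base plate 130 x 120 x 10 mm (x, y, z) with an upright aluminium back panel across its +x end (90 mm wide, 100 mm high, 58 to 64 mm from the origin along +x). Three carriers stand in one pile on it, centred, x axes along the rack's within 1 degree. Only its -x end is open for the fork. Origin: centre of underside, on the bench.
- stage: Inspection stage, fixed, empty: aluminium plate 130 x 120 mm, top 12 mm above the bench; back panel like the rack's across its +x end (58 to 64 mm from the origin, 100 mm high); two side lips along x, 6 mm high above the plate, inner faces at y = +-46 mm. Open at its -x end. May change places with the rack. Origin: centre of underside, on the bench.
- carrier_top: Top of three alike: black plastic board carrier 100 (x) x 90 (y) mm, about 110 g. Deck 4 mm thick, underside 20 mm above the origin; a green circuit board with chips stands 3 mm above the deck. Two skids along x, 90 long, 8 wide, 20 high, 32 to 40 mm either side of the middle, leave a tunnel 64 x 20 mm under the deck along x. Origin: centre of the skids' underside, 58 mm above the bench.
- carrier_mid: Middle carrier, alike; stays in the pile. Origin 34 mm above the bench. Pile pitch 24 mm. Rims 4 mm high along the deck's sides and nubs at its ends hold the skids of the carrier above with 2 mm play (nested: lift 5 mm before moving sideways). Between its board and the deck above, 17 mm are free for the fork.
- carrier_low: Lowest carrier of the pile, alike; stays on the rack. Origin 10 mm above the bench.
- heatsink: Loose finned aluminium heatsink 36 x 36 x 20 mm, about 40 g, lying unfastened on the board of the top carrier within 15 mm of its middle. Origin: centre of its underside (27 mm above the carrier's origin).
- fork: Steel lifting fork, 150 g, C-shaped from the side, standing on its two prongs on the mat. Prongs point to +x: x = -45 to 45 mm, 10 wide, 4 thick, at y = +-18 (46 over both). Cross plate 56 wide at x = -70 to -45; spine 20 wide at x = -70 to -62 rises to an arm (z = 67 to 75, to x = 8) over the prongs, which bears the grip block. Origin: middle between the prongs, at their underside.
- fork_grip (a point): Where to grip the fork: on its upright rubber grip block on top of the arm, 32 (x) x 14 (y) mm, from 75 to 120 mm above the prongs' underside. The point lies on the block's axis, 6 mm behind the fork's origin (x = -6), 102 mm up; pinch across the fork's y. With a carrier centred on the prongs the load hangs balanced below it.
- dropper: Bystander: white dropper bottle, 38 mm diameter, 110 mm high, at the left beside the mat. Origin: centre of underside.
- flux_jar: Bystander: green glass jar, 48 mm diameter, 45 mm high, between rack and stage. Origin: centre of underside.
- lamp_post: Lamp post, fixed, standing between rack and stage at the back: base 60 x 80 x 12 mm, upright round post 16 mm thick to 280 mm above the bench, with a small lamp head on top reaching 40 mm towards +x. Too tall to carry things over: go round it on the robot's side. Origin: centre of underside, on the post's axis.
- spool: Bystander: solder spool, 60 mm diameter, 50 mm high. Origin: centre of underside.
- tweezers: Bystander: steel tweezers lying flat, 110 x 12 x 6 mm, near the robot on its left. Origin: underside, near the middle.
- screwdriver: Bystander: screwdriver lying flat, 160 mm long, near the robot on its right. Origin: underside, middle.
- parts_tin: Bystander: closed steel tin 82 x 62 x 28 mm. Origin: centre of underside.
- brush: Bystander: small brush lying flat, 140 mm long. Origin: underside, middle.
Not all that is in view belongs to the job. Leave any brown or pink look-alike of the carrier_top alone. What is shaped like the fork but turquoise is not meant.

How it is judged:
By the outcome, as a careful person would: the job done as asked, in the order asked, and still so for the second after the job is handed in, with the robot touching nothing.
It also fails if it takes over 70 s, if anything falls off the work surface, if the arm or the gripper's body presses on something with over 40 N, if the wrist force passes 120 N, or if a joint passes its speed limit or range.

ROBOT

A 6-joint arm with a two-finger parallel gripper is mounted at the origin on the work surface. World frame = base frame: x ahead of the robot, y to its left, z up, the work surface at z = 0. Lengths are in mm, angles in degrees, forces in N, time in s.
With the tool pointing down it reaches from about 350 to 850 mm from the base axis. Payload 8.1 kg.
Tool frame: the origin (TCP) lies midway between the tips of the shut fingers; the grasp point (between the pads) lies 19 mm behind it (hold_point_z is the distance from the TCP to the grasp point, in mm); z points along the fingers, y is the direction in which the jaws open and shut (so a half turn about z gives the same grasp; the last joint's range is limited). The gripper opens to 85 mm and grips with 20 to 120 N. Pads are 22 mm wide; open, the fingers measure 114 mm over their backs; the gripper's body (76 mm by 85 mm) begins 54 mm behind the grasp point. The pads swing forward as they close: fully open they stand 13 mm farther back than shut.
Start: joints at [60.023, 7.471, 85.268, -0, 87.261, -4.893], TCP at [254.349, 543.426, 231.292] pointing down, gripper open.
Joint ranges: [-169.43, 169.43], [-51.17, 129.36], [1.28, 143.12], [-76.62, 256.62], [0, 156.53], [-152.29, 152.29]. Speed limits (degrees/s): [136.94, 136.94, 159.86, 180, 180, 180].

INTERFACE

Orientations are given as [roll, pitch, yaw] about the fixed x, y, z axes, in that order (R = Rz(yaw) Ry(pitch) Rx(roll)).
In Python, from bench import sense, snapshot, camera_params, hand_in, hold_point_z gives the robot as it stands.
- The arm moves only by the tool servo_tool, never from a script. Its argument "motion" is a list of rows, each a list of 7 numbers: the finger opening in mm, from 0 to 85.4, then the shift along the tool's x, y, z in mm, then the turn, a rotation vector about the tool's x, y, z in rad. A call has 1 to 10 rows; each row shifts and turns the pose as measured when the row begins, along the tool's axes as they then stand; what a row does not reach is not made up. A row lasts 1/10 s, in which the tool goes at most 50 mm and 8.59 degrees, less where a joint would pass 70% of its speed; a pose out of reach is approached as far as the arm can. A call with a gripper value outside its range is refused whole. The fingers move at their own pace and stop on an object; "force" is the grip in N (left out, the last holds). Time passes only in rows, so rows that do not move let the fingers close. It gives the time, the measured TCP pose, the force and the opening at its end, in the units of the state.
- sense(): the state, without advancing time (a new reading comes with each control period).
- snapshot(name): name is "scene" or "top"; returns the picture (400x640x3 uint8, blue, green, red); there is no depth.
- camera_params(name): a dict with "fx", "fy", "cx", "cy" (pixels), "D" ([k1, k2, p1, p2, k3] as OpenCV has them; the pictures are not rectified), "R" (3x3) and "t" (3): a world point X has camera coordinates R X + t. Camera axes: x right, y down, z forward; pixel columns grow to the right and rows downward; lengths in mm; the calibration is good to about 2 mm. A picture is of the moment at which its call begins. camera_params takes no time and is no camera call.
- hand_in(): hands the job in, once; it reports no verdict.
The state is a dict: "time": time; "joint_pos": joint angles; "qd": joint speeds; "joint_efforts": joint torques, N m; "tool_pos": TCP position; "tcp_rot": TCP orientation; "ft_force": force on the tool from outside, world axes, zero at the start; "wrist_torque": the same for the moment, N m; "finger_gap": finger opening in mm.
Only numpy, scipy, OpenCV 4.12 (cv2) and the standard library are available. Lean on these libraries where they do the work, as an engineer would, in place of code of your own. Each camera call takes 0.05 s, during which the arm holds its last target. There are 200 camera calls.

## Working session

There is one attempt and no reset: what is moved stays moved. The work goes in short steps, Python scripts to look and compute and a tool call to move; the robot and the scene stay as the last step left them, time stands still between calls to the robot, and variables do not carry over. Pictures are saved under pics/ and viewed, about 8 in all and at most 12, crops included, and the job is handed in when it is done.

Besides the shell and the picture viewer there is one more tool, called after "Emit:" by a JSON object that holds its "name" and its "arguments", one argument or row to a line. servo_tool: Moves the arm, as the interface text tells. Its arguments: {"type":"object","properties":{"motion":{"type":"array"},"force":{"type":"number"}},"required":["motion"]}

```bash
mkdir -p pics; ls; python3 - <<'E'
from bench import *
import cv2,json
for n in("scene","top"):
    cv2.imwrite(f"pics/{n}0.png",snapshot(n)); print(n,camera_params(n))
print(sense(),hold_point_z)
E
```

```text
pics
scene {'fx': 426.9501615234779, 'fy': 426.9501615234779, 'cx': 313.4618283502918, 'cy': 200.9774166790258, 'D': array([-0.07596718,  0.        ,  0.        ,  0.        ,  0.        ]), 'R': array([[ 0.47485121,  0.87996792, -0.01314503],
       [ 0.52993484, -0.29782634, -0.79402049],
       [-0.7026275 ,  0.37007558, -0.60774885]]), 't': array([-214.06830737, -160.28239624, 1500.93908953])}
top {'fx': 394.7183215158521, 'fy': 394.7183215158521, 'cx': 318.5666180677649, 'cy': 199.172921252695, 'D': array([-0.09230683,  0.        ,  0.        ,  0.        ,  0.        ]), 'R': array([[ 0.02301354, -0.99969057,  0.00944193],
       [-0.99787141, -0.02354603, -0.06081311],
       [ 0.06101661, -0.00802231, -0.99810451]]), 't': array([ -20.73622047,  475.50628156, 1361.63146724])}
{'time': 0.1, 'joint_pos': array([ 6.00223389e+01,  7.50868073e+00,  8.53227168e+01, -1.87147151e-03,
        8.72616137e+01, -4.89226708e+00]), 'qd': array([-0.05639719, -0.16403181, -0.13966999, -0.00788542, -0.05308481,
        0.02559946]), 'joint_efforts': array([ 3.64620209e-04, -5.70957363e+01, -5.01938653e+01, -2.07418461e-04,
        8.29275290e-03,  4.30813589e-05]), 'tool_pos': array([254.11913118, 542.9892109 , 230.37432167]), 'tcp_rot': array([-1.79907168e+02, -6.06984800e-03,  1.54914692e+02]), 'ft_force': array([-0.73364622, -0.67437158, -0.75095128]), 'wrist_torque': array([ 0.00406254,  0.0033219 , -0.02388477]), 'finger_gap': 85.31666761534204} 18.700000000000003
```

View pics/scene0.png

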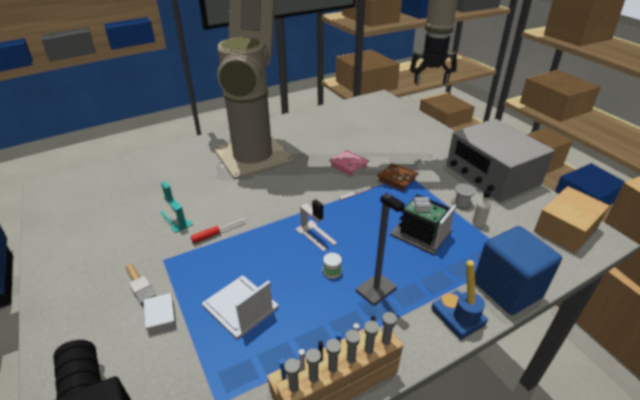

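View pics/top0.png

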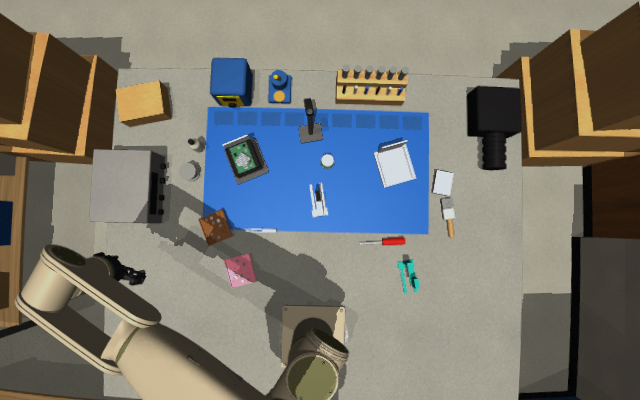

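```bash
cat > h.py <<'E'
import numpy as np,cv2
from bench import *
from scipy.optimize import least_squares
P={n:camera_params(n) for n in("scene","top")}
def proj(n,X):
    p=P[n];K=np.array([[p["fx"],0,p["cx"]],[0,p["fy"],p["cy"]],[0,0,1]])
    return cv2.projectPoints(np.array(X,float).reshape(-1,3),cv2.Rodrigues(p["R"])[0],p["t"],K,np.array(p["D"]))[0][:,0]
def ray(n,uv,z):
    p=P[n];K=np.array([[p["fx"],0,p["cx"]],[0,p["fy"],p["cy"]],[0,0,1]])
    q=cv2.undistortPoints(np.array(uv,float).reshape(-1,1,2),K,np.array(p["D"]))[:,0]
    d=np.c_[q,np.ones(len(q))]@p["R"];c=-p["R"].T@p["t"]
    return c+d*((z-c[2])/d[:,2])[:,None]
def w(pose,L):
    x,y,a=pose[:3];z=pose[3] if len(pose)>3 else 0
    a=np.radians(a);L=np.array(L,float).reshape(-1,3)
    return np.c_[x+L[:,0]*np.cos(a)-L[:,1]*np.sin(a),y+L[:,0]*np.sin(a)+L[:,1]*np.cos(a),z+L[:,2]]
def crop(im,c,s,k):
    x0,y0=int(c[0]-s[0]/2),int(c[1]-s[1]/2)
    return cv2.resize(im[y0:y0+s[1],x0:x0+s[0]],None,fx=k,fy=k,interpolation=cv2.INTER_CUBIC),(x0,y0)
def grid(items,name,cols=3):
    # items: (im,center,size,k) ; ticks each 10px labelled
    out=[]
    for im,c,s,k in items:
        g,(x0,y0)=crop(im,c,s,k)
        for u in range(-(-x0//10)*10,x0+s[0],10):
            X=int((u-x0+.5)*k);cv2.line(g,(X,0),(X,5),(0,255,255),1);cv2.putText(g,str(u),(X-9,15),0,.3,(0,255,255),1)
        for v in range(-(-y0//10)*10,y0+s[1],10):
            Y=int((v-y0+.5)*k);cv2.line(g,(0,Y),(5,Y),(0,255,255),1);cv2.putText(g,str(v),(6,Y+3),0,.3,(0,255,255),1)
        out.append(g)
    rows=[np.hstack(out[i:i+cols]) for i in range(0,len(out),cols)]
    cv2.imwrite(name,np.vstack(rows))
E
python3 - <<'E'
from h import *
s=cv2.imread("pics/scene0.png");t=cv2.imread("pics/top0.png");z=(66,70)
grid([(t,(318,198),z,4),(t,(246,158),z,4),(t,(396,162),z,4),(s,(316,222),z,4),(s,(426,220),z,4),(s,(243,300),(66,70),4)],"pics/c1.png")
for n,u in(("fork",(318,200)),("rack",(246,158)),("stage",(396,165))):print(n,ray("top",u,20).round())
E
```

```text
fork [[473.  -8.  20.]]
rack [[614. 248.  20.]]
stage [[ 602. -279.   20.]]
```

View pics/c1.png

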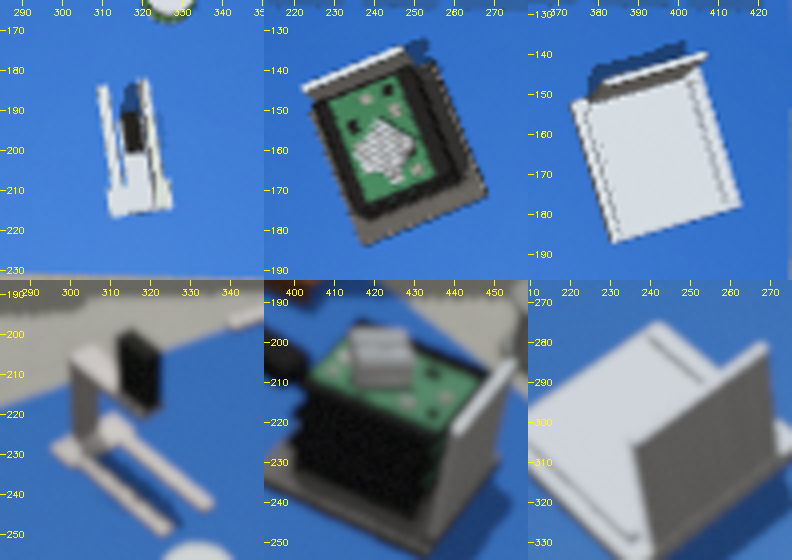

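```bash
cat > fit.py <<'E'
from h import *
def fit(name,x0,pts):
    cams=[p[0] for p in pts];L=np.array([p[1] for p in pts],float);uv=np.array([p[2] for p in pts],float)
    def res(q):
        W=w(q,L);return np.concatenate([proj(c,W[i])[0]-uv[i] for i,c in enumerate(cams)])
    r=least_squares(res,x0,loss="soft_l1");e=r.fun if 0 else res(r.x)
    print(name,r.x.round(1));print(e.reshape(-1,2).round(1).tolist());return r.x
E
python3 - <<'E'
from fit import *
T,S="top","scene"
f=fit("fork",[473,-8,0],[(T,(45,18,4),(310,184)),(T,(45,-18,4),(320.5,182.3)),(T,(-70,28,4),(312.5,216.8)),(T,(-70,-28,4),(327.5,214.3)),
 (S,(45,18,4),(334.5,241)),(S,(45,-18,4),(324.5,248.3)),(S,(-6,0,97.5),(317.3,210))])
c=fit("carrier",[614,248,20],[(T,(-50,45,84),(239,178)),(T,(-50,-45,84),(261.5,167)),(T,(50,45,84),(225.5,149.5)),(T,(50,-45,84),(248,140.5))])
r=fit("rack",[614,248,20],[(T,(-65,60,10),(238,184)),(T,(-65,-60,10),(268.5,170.5)),(T,(61,45,100),(222.3,145)),(T,(61,-45,100),(247.6,135)),
 (S,(61,45,100),(455.2,205)),(S,(61,-45,100),(440.2,222)),(S,(65,-60,0),(434,252.8))])
g=fit("stage",[602,-279,15],[(T,(-65,60,15),(383.5,187)),(T,(-65,-60,15),(416,178)),(T,(65,60,15),(373.5,152.5)),(T,(61,45,100),(381.5,147.3)),(T,(61,-45,100),(407,140.3)),
 (S,(61,-45,100),(236.3,306.3)),(S,(61,45,100),(269.5,280.3)),(S,(-65,60,15),(242,275)),(S,(-65,-60,15),(203,305))])
s=cv2.imread("pics/scene0.png");t=cv2.imread("pics/top0.png");k=4
def line(n,q,Ls,col):
    im={"top":TB,"scene":SB}[n]
    for a,b in Ls:
        p=proj(n,w(q,[a,b]));p=((p+.5)*k).round().astype(int)
        cv2.line(im,tuple(map(int,p[0])),tuple(map(int,p[1])),col,1)
TB=cv2.resize(t,None,fx=k,fy=k,interpolation=2);SB=cv2.resize(s,None,fx=k,fy=k,interpolation=2)
def rect(x0,x1,y0,y1,z):
    p=[(x0,y0,z),(x1,y0,z),(x1,y1,z),(x0,y1,z)];return [(p[i],p[(i+1)%4]) for i in range(4)]
for n in(T,S):
    line(n,f,rect(-45,45,13,23,4)+rect(-45,45,-23,-13,4)+rect(-70,-45,-28,28,4)+rect(-22,10,-7,7,120)+rect(-22,10,-7,7,75),(0,0,255))
    line(n,r,rect(-65,65,-60,60,10)+rect(58,64,-45,45,100),(0,255,255));line(n,r,rect(-50,50,-45,45,82),(255,0,255))
    line(n,g,rect(-65,65,-60,60,12)+rect(58,64,-45,45,100)+rect(-65,58,-46,46,12),(0,0,255))
def cc(im,x,y):return im[int(k*(y-35)):int(k*(y+35)),int(k*(x-33)):int(k*(x+33))]
cv2.imwrite("pics/o1.png",np.vstack([np.hstack([cc(TB,318,198),cc(TB,246,158),cc(TB,396,162)]),np.hstack([cc(SB,316,222),cc(SB,426,220),cc(SB,243,300)])]))
E
```

```text
fork [488.2  -3.9  10.5]
[[-0.1, 0.0], [-0.5, 0.1], [-0.2, -0.0], [0.5, -0.1], [0.2, 1.5], [-0.2, 0.2], [-0.2, -1.5]]
carrier [600.5 244.8  26.6]
[[-1.6, 0.1], [0.4, -0.4], [-0.4, 1.8], [1.5, -0.7]]
rack [607.  249.2  24.6]
[[-0.6, -0.0], [0.3, 0.0], [-0.4, -0.3], [-0.7, -0.9], [-0.7, -1.1], [0.2, -0.1], [-1.1, 2.2]]
stage [ 606.6 -274.7   18.3]
[[0.5, -0.6], [0.2, -1.4], [-0.6, -1.2], [-0.2, -0.8], [-0.2, -1.4], [-0.1, -1.6], [-0.2, -0.2], [-0.1, -1.1], [-1.8, -2.7]]
```

View pics/o1.png

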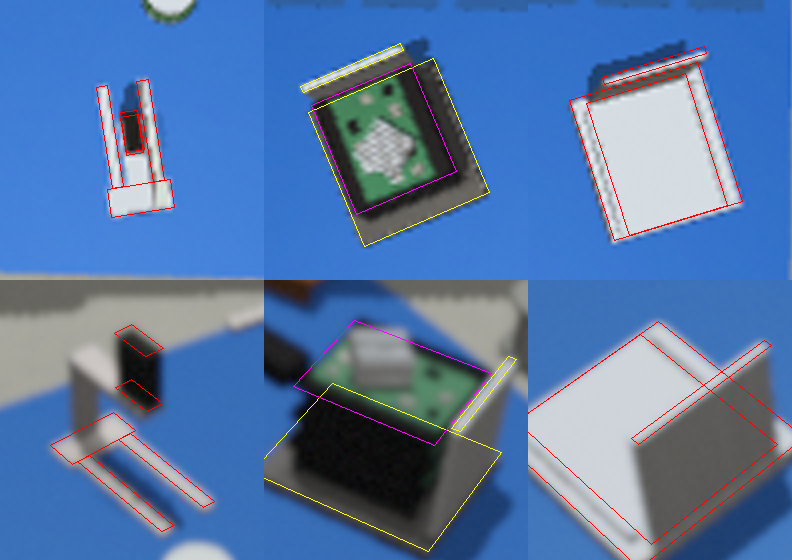

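The overlays fit in both views. The steel fork is at top (318,200); the turquoise one at (407,273) is the decoy. The black top carrier with the heatsink is at (246,158); the brown (215,227) and pink (240,270) pieces are decoys. The stage is at (396,165). I'm moving toward the fork now.

Emit:
{"name": "servo_tool", "arguments": {
  "motion": [
    [85, -20, -18, 0, 0, 0, 0],
    [85, -36, -33, 0, 0, 0, 0],
    [85, -36, -33, 0, 0, 0, 0],
    [85, -36, -33, 0, 0, 0, 0],
    [85, -36, -33, 0, 0, 0, 0],
    [85, -36, -33, 0, 0, 0, 0],
    [85, -36, -33, 0, 0, 0, 0],
    [85, -36, -33, 0, 0, 0, 0],
    [85, -36, -33, 0, 0, 0, 0],
    [85, -36, -33, 0, 0, 0, 0]
  ],
  "force": 70
}}

```text
time: 1.1
tool_pos: [432.1, 103.6, 225.9]
tcp_rot: [-179.6, -0.2, 155.6]
ft_force: [0.4, 0.1, 0.5]
finger_gap: 85.0
```

Emit:
{"name": "servo_tool", "arguments": {
  "motion": [
    [85, 0, 0, 0, 0, 0, 0.148],
    [85, 0, 0, 0, 0, 0, 0.148],
    [85, 0, 0, 0, 0, 0, 0.148],
    [85, 0, 0, 0, 0, 0, 0.148],
    [85, 0, 0, 0, 0, 0, 0.148],
    [85, 0, 0, 0, 0, 0, 0.148],
    [85, 0, 0, 0, 0, 0, 0.148],
    [85, 0, 0, 0, 0, 0, 0.148],
    [85, 0, 0, 0, 0, 0, 0.148],
    [85, 0, 0, 0, 0, 0, 0.148]
  ]
}}

```text
time: 2.1
tool_pos: [431.6, 94.1, 221.6]
tcp_rot: [-179.5, 0.6, 69.4]
ft_force: [-0.3, -0.0, -0.5]
finger_gap: 85.0
```

```bash
cat > d.py <<'E'
import sys
from h import *
from scipy.spatial.transform import Rotation as R
def delta(x,y,z,yaw):
    s=sense();Rc=R.from_euler("xyz",s["tcp_rot"],degrees=True);Rt=R.from_euler("xyz",[180,0,yaw],degrees=True)
    print("t",round(s["time"],2),"pos",s["tool_pos"].round(1),"rot",s["tcp_rot"].round(2),"F",s["ft_force"].round(1),"M",s["wrist_torque"].round(2),"gap",round(s["finger_gap"],1),"j",s["joint_pos"].round(0))
    d=Rc.inv().apply(np.array([x,y,z])-s["tool_pos"]);r=(Rc.inv()*Rt).as_rotvec()
    print("delta",d.round(1),r.round(4))
if len(sys.argv)>4: delta(*map(float,sys.argv[1:5]))
E
python3 d.py 482.3 -5 230 10.5
```

```text
t 2.1 pos [431.6  94.1 221.6] rot [-179.48    0.64   69.39] F [-0.3 -0.  -0.5] M [-0.01 -0.03  0.  ] gap 85.0 j [  6. -17. 109.  -0.  88.  27.]
delta [-75.   82.3  -8.3] [-0.0025  0.0148  1.0278]
```

Emit:
{"name": "servo_tool", "arguments": {
  "motion": [
    [85, 0, 0, 0, 0, 0, 0.148],
    [85, 0, 0, 0, 0, 0, 0.148],
    [85, 0, 0, 0, 0, 0, 0.148],
    [85, 0, 0, 0, 0, 0, 0.148],
    [85, 0, 0, 0, 0, 0, 0.148],
    [85, 0, 0, 0, 0, 0, 0.148],
    [85, 0, 0, 0, 0, 0, 0.14],
    [85, 0, 0, 0, 0, 0, 0]
  ]
}}

```text
time: 2.9
tool_pos: [429.0, 93.8, 218.0]
tcp_rot: [179.7, 1.1, 9.3]
ft_force: [0.2, 0.2, -0.5]
finger_gap: 85.3
```

```bash
python3 d.py 482.3 -5 230 10.5
```

```text
t 2.9 pos [429.   93.8 218. ] rot [179.73   1.15   9.3 ] F [ 0.2  0.2 -0.5] M [ 0.05  0.01 -0.02] gap 85.3 j [  6. -17. 110.  -0.  88.  87.]
delta [ 36.4 106.2 -12.2] [ 0.0046  0.0201 -0.021 ]
```

Emit:
{"name": "servo_tool", "arguments": {
  "motion": [
    [85, 12, 35, -3, 0.002, 0.01, -0.01],
    [85, 12, 36, -3, 0.002, 0.01, -0.01],
    [85, 12, 36, -3, 0, 0, 0],
    [85, 0, 0, -1, 0, 0, 0],
    [85, 0, 0, -1, 0, 0, 0]
  ]
}}

```text
time: 3.4
tool_pos: [484.1, -7.6, 227.6]
tcp_rot: [-180.0, 0.1, 11.9]
ft_force: [-0.2, 0.3, -0.5]
finger_gap: 84.8
```

```bash
python3 d.py 482.3 -5 230 10.5; python3 - <<'E'
from h import *
t=snapshot("top");s=snapshot("scene")
cv2.imwrite("pics/t1.png",t);cv2.imwrite("pics/s1.png",s)
grid([(s,(316,205),(90,90),5)],"pics/c2.png")
E
```

```text
t 3.4 pos [484.1  -7.6 227.6] rot [-1.7995e+02  9.0000e-02  1.1950e+01] F [-0.2  0.3 -0.5] M [-0.    0.   -0.03] gap 84.8 j [ -7. -11. 103.   0.  87.  71.]
delta [-1.2 -2.9 -2.4] [-0.0008  0.0016  0.0253]
```

View pics/c2.png

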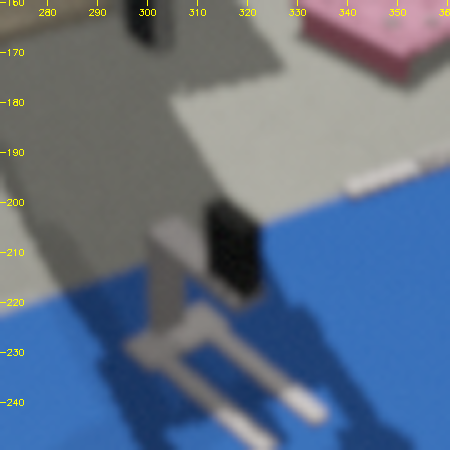

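Emit:
{"name": "servo_tool", "arguments": {
  "motion": [
    [85, -1, -3, 5, 0, 0, 0.025],
    [85, 0, 0, 20, 0, 0, 0],
    [85, 0, 0, 20, 0, 0, 0],
    [85, 0, 0, 20, 0, 0, 0],
    [85, 0, 0, 20, 0, 0, 0],
    [85, 0, 0, 0, 0, 0, 0]
  ]
}}

```text
time: 4.1
tool_pos: [479.8, 2.3, 138.9]
tcp_rot: [-179.9, 0.0, 10.8]
ft_force: [-1.0, 0.8, 0.4]
finger_gap: 85.1
```

```bash
python3 d.py 482.3 -5 84 10.5
```

```text
t 4.1 pos [479.8   2.3 138.9] rot [-1.7992e+02  1.0000e-02  1.0810e+01] F [-1.   0.8  0.4] M [-0.    0.05 -0.  ] gap 85.1 j [ -6.  -8. 110.   0.  78.  73.]
delta [ 1.1  7.7 54.9] [-0.0014  0.0002  0.0054]
```

Emit:
{"name": "servo_tool", "arguments": {
  "motion": [
    [85, 1, 7.5, 5, 0, 0, 0.005],
    [85, 0, 0, 0, 0, 0, 0],
    [85, 0, 0, 0, 0, 0, 0]
  ]
}}

```text
time: 4.4
tool_pos: [482.6, -4.1, 135.2]
tcp_rot: [-179.9, -0.1, 10.6]
ft_force: [0.2, 0.0, 0.0]
finger_gap: 85.0
```

```bash
for i in 1 2 3; do python3 d.py 482.3 -5 84 10.5; done; python3 -c "
from h import *
snapshot('top')"; python3 d.py 482.3 -5 84 10.5
```

```text
t 4.4 pos [482.6  -4.1 135.2] rot [-1.7994e+02 -7.0000e-02  1.0610e+01] F [0.2 0.  0. ] M [0.01 0.02 0.01] gap 85.0 j [ -7.  -7. 110.   0.  77.  73.]
delta [-0.6  0.9 51.2] [-0.001  -0.0012  0.0018]
t 4.4 pos [482.6  -4.1 135.2] rot [-1.7994e+02 -7.0000e-02  1.0610e+01] F [0.2 0.  0. ] M [0.01 0.02 0.01] gap 85.0 j [ -7.  -7. 110.   0.  77.  73.]
delta [-0.6  0.9 51.2] [-0.001  -0.0012  0.0018]
t 4.4 pos [482.6  -4.1 135.2] rot [-1.7994e+02 -7.0000e-02  1.0610e+01] F [0.2 0.  0. ] M [0.01 0.02 0.01] gap 85.0 j [ -7.  -7. 110.   0.  77.  73.]
delta [-0.6  0.9 51.2] [-0.001  -0.0012  0.0018]
t 4.45 pos [482.7  -4.1 135.2] rot [-1.7995e+02 -8.0000e-02  1.0610e+01] F [-0.7  0.5  0. ] M [ 0.01 -0.   -0.01] gap 85.2 j [ -7.  -7. 110.   0.  77.  73.]
delta [-0.6  0.9 51.2] [-0.0009 -0.0014  0.0019]
```

Emit:
{"name": "servo_tool", "arguments": {
  "motion": [
    [85, -0.5, 1, 13, 0, 0, 0],
    [85, 0, 0, 13, 0, 0, 0],
    [85, 0, 0, 13, 0, 0, 0],
    [85, 0, 0, 10, 0, 0, 0],
    [85, 0, 0, 0, 0, 0, 0]
  ]
}}

```text
time: 4.95
tool_pos: [482.9, -5.4, 82.7]
tcp_rot: [-180.0, -0.2, 10.6]
ft_force: [-0.1, 1.0, 0.5]
finger_gap: 85.0
```

```bash
python3 d.py 482.3 -5 84 10.5;python3 - <<'E'
from h import *
t=snapshot("top");s=snapshot("scene")
cv2.imwrite("pics/s2.png",s)
grid([(s,(316,205),(70,90),5),(t,(318,200),(70,90),5)],"pics/c3.png",2)
E
```

```text
t 4.95 pos [482.9  -5.4  82.7] rot [-1.7997e+02 -1.7000e-01  1.0570e+01] F [-0.1  1.   0.5] M [ 0.02 -0.05 -0.  ] gap 85.0 j [ -7.  -4. 113.   0.  71.  73.]
delta [-0.5 -0.5 -1.3] [-0.0005 -0.003   0.0012]
```

View pics/c3.png

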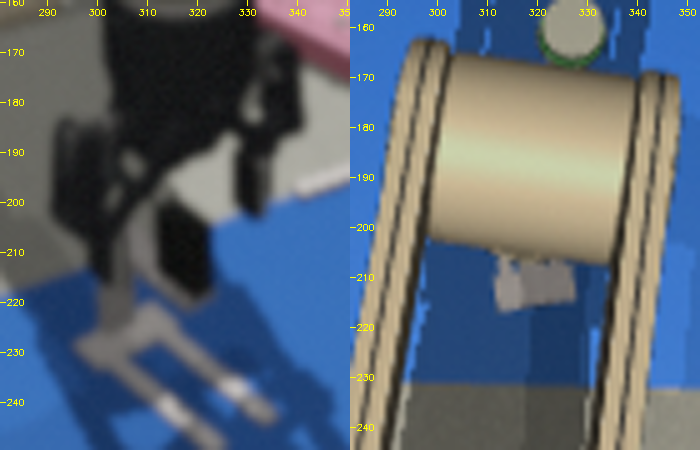

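The block at (317,208) lies midway between the fingertips at (302,214) and (333,202), and the fork hasn't moved. Closing.

Emit:
{"name": "servo_tool", "arguments": {
  "motion": [
    [30, 0, 0, -1, 0, 0, 0],
    [0, 0, 0, 0, 0, 0, 0],
    [0, 0, 0, 0, 0, 0, 0],
    [0, 0, 0, 0, 0, 0, 0],
    [0, 0, 0, 0, 0, 0, 0],
    [0, 0, 0, 0, 0, 0, 0],
    [0, 0, 0, 0, 0, 0, 0]
  ],
  "force": 90
}}

```text
time: 5.75
tool_pos: [485.6, -5.6, 87.7]
tcp_rot: [179.9, -0.5, 10.6]
ft_force: [1.1, 0.3, -0.4]
finger_gap: 12.7
```

```bash
python3 d.py 482.3 -5 84 10.5
```

```text
t 5.75 pos [485.6  -5.6  87.7] rot [179.93  -0.49  10.58] F [ 1.1  0.3 -0.4] M [ 0.02 -0.06 -0.04] gap 12.7 j [ -7.  -4. 112.   0.  71.  73.]
delta [-3.2 -1.2  3.7] [ 0.0012 -0.0086  0.0014]
```

Emit:
{"name": "servo_tool", "arguments": {
  "motion": [
    [0, 0, 0, -5, 0, -0.004, 0],
    [0, 0, 0, -15, 0, -0.004, 0],
    [0, 0, 0, -20, 0, 0, 0],
    [0, 0, 0, -20, 0, 0, 0],
    [0, -3, -1, -10, 0, 0, 0],
    [0, 0, 0, 0, 0, 0, 0]
  ]
}}

```text
time: 6.35
tool_pos: [480.6, -5.0, 159.6]
tcp_rot: [180.0, 0.2, 10.6]
ft_force: [-0.5, -0.7, -2.0]
finger_gap: 12.7
```

```bash
python3 d.py 487 195 160 24.6
```

```text
t 6.35 pos [480.6  -5.  159.6] rot [180.     0.25  10.57] F [-0.5 -0.7 -2. ] M [ 0.02 -0.07  0.03] gap 12.7 j [ -7.  -8. 109.  -0.  80.  73.]
delta [  43.  -195.4   -0.6] [-0.0005  0.0043 -0.2449]
```

Emit:
{"name": "servo_tool", "arguments": {
  "motion": [
    [0, 0, 0, 0, 0, 0, -0.1],
    [0, 0, 0, 0, 0, 0, -0.14],
    [0, 8, -16, 0, 0, 0, 0],
    [0, 14, -28, 0, 0, 0, 0],
    [0, 14, -28, 0, 0, 0, 0],
    [0, 14, -28, 0, 0, 0, 0],
    [0, 14, -28, 0, 0, 0, 0],
    [0, 11, -22, 0, 0, 0, 0],
    [0, 7, -14, 0, 0, 0, 0],
    [0, 0, 0, 0, 0, 0, 0]
  ]
}}

```text
time: 7.35
tool_pos: [481.0, 183.8, 149.3]
tcp_rot: [-179.8, 0.9, 24.8]
ft_force: [0.0, -0.8, -1.8]
finger_gap: 12.7
```

```bash
python3 d.py 487 195 160 24.6;python3 - <<'E'
from h import *
t=snapshot("top");s=snapshot("scene");q=sense()
cv2.imwrite("pics/s3.png",s);cv2.imwrite("pics/t3.png",t);np.save("q3.npy",np.r_[q["tool_pos"],q["tcp_rot"]])
print(proj("top",q["tool_pos"]),proj("scene",q["tool_pos"]))
c=proj("scene",q["tool_pos"])[0]
grid([(s,(c[0]+20,c[1]+15),(110,90),5),(t,(265,180),(50,90),5)],"pics/c4.png",2)
E
```

```text
t 7.35 pos [481.  183.8 149.3] rot [-179.79    0.85   24.78] F [ 0.  -0.8 -1.8] M [-0.01 -0.04 -0.01] gap 12.7 j [ 15.  -2. 104.   0.  79.  80.]
delta [ 10.   -7.7 -10.8] [-0.0037  0.0149  0.0032]
[[258.20011232 193.50434054]] [[377.94877517 171.78653838]]
```

View pics/c4.png

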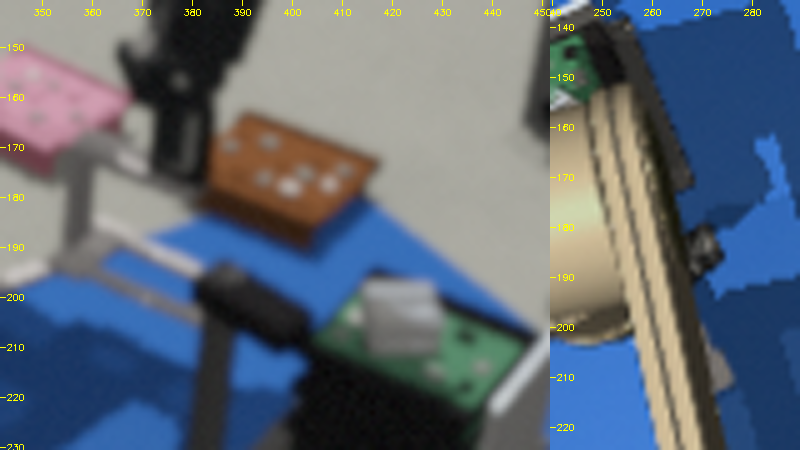

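```bash
cat > fk.py <<'E'
from h import *
from scipy.spatial.transform import Rotation as R
# fork local -> world, given TCP pose q(pos,rot deg), a=local x of TCP, h=height of TCP over prong underside, pitch(deg, nose down +)
def fw(q,a,h,p,L):
    L=np.array(L,float)-[a,0,h]
    L=R.from_euler("y",p,degrees=True).apply(L)*[1,-1,-1]
    return R.from_euler("xyz",q[3:],degrees=True).apply(L)+q[:3]
E
python3 - <<'E'
from fk import *
q=np.load("q3.npy")
L=[(-70,-28,2),(-70,-10,75),(8,0,67)];uv=np.array([(352.6,192.2),(354.6,170.6),(382.6,179.6)])
for p in(0,):
  for a,h in((-6,85),(-4,86),(-3,88)):print(a,h,(proj("scene",fw(q,a,h,p,L))-uv).round(1).tolist())
r=least_squares(lambda v:(proj("scene",fw(q,*v,L))-uv).ravel(),[-4,86,0]);print(r.x,r.fun.round(1))
im=cv2.imread("pics/s3.png");k=6;B=cv2.resize(im,None,fx=k,fy=k,interpolation=2)
def box(x0,x1,y0,y1,z0,z1):
    c=[(x,y,z) for x in(x0,x1) for y in(y0,y1) for z in(z0,z1)]
    return [(c[i],c[j]) for i in range(8) for j in range(i) if bin(i^j).count("1")==1]
ls=box(-45,45,13,23,0,4)+box(-45,45,-23,-13,0,4)+box(-70,-45,-28,28,0,4)+box(-70,-62,-10,10,4,75)+box(-62,8,-10,10,67,75)
for a,b in ls:
    P2=((proj("scene",fw(q,-4,86,0,[a,b]))+.5)*k).round().astype(int).tolist();cv2.line(B,P2[0],P2[1],(0,255,255),1)
cv2.imwrite("pics/c5.png",B[150*k:225*k,340*k:430*k])
E
```

```text
-6 85 [[-2.0, 0.8], [0.9, -2.0], [-0.7, -0.5]]
-4 86 [[-2.6, 0.8], [0.3, -2.0], [-1.4, -0.5]]
-3 88 [[-3.0, 1.2], [-0.1, -1.5], [-1.8, 0.0]]
[-6.88006785 85.2041595  -1.6502844 ] [-1.1  1.8  1.2 -1.3 -0.3 -0.4]
```

View pics/c5.png

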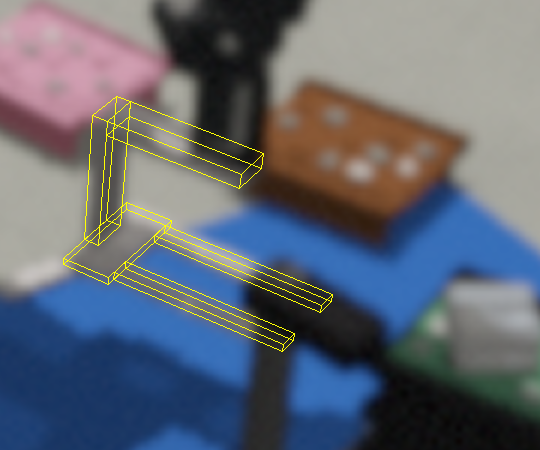

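Emit:
{"name": "servo_tool", "arguments": {
  "motion": [
    [0, 4, -4, -4, -0.002, 0.008, 0],
    [0, 4, -4, -3, -0.001, 0.006, 0],
    [0, 0, 0, -1, 0, 0, 0],
    [0, 0, 0, -1, 0, 0, 0]
  ]
}}

```text
time: 7.85
tool_pos: [485.5, 190.7, 158.3]
tcp_rot: [180.0, 0.1, 24.5]
ft_force: [-0.5, 0.3, -1.7]
finger_gap: 13.0
```

```bash
cat > loc.py <<'E'
import sys
from h import *
# pose of fork in local frame of rack/stage
def loc(name):
    x,y,a={"rack":(607,249.2,24.6),"stage":(606.6,-274.7,18.3)}[name]
    s=sense();d=s["tool_pos"];c,si=np.cos(np.radians(a)),np.sin(np.radians(a))
    dx,dy=d[0]-x,d[1]-y
    print(name,"t",round(s["time"],2),"TCP local x,y",round(dx*c+dy*si,1),round(-dx*si+dy*c,1),"prong z",round(d[2]-86,1),"rot",s["tcp_rot"].round(2),"yaw err",round(s["tcp_rot"][2]-a,2),"F",s["ft_force"].round(1),"M",s["wrist_torque"].round(2),"gap",round(s["finger_gap"],1))
loc(sys.argv[1])
E
python3 loc.py rack
```

```text
rack t 7.85 TCP local x,y -134.8 -2.6 prong z 72.3 rot [1.7995e+02 7.0000e-02 2.4530e+01] yaw err -0.07 F [-0.5  0.3 -1.7] M [-0.02 -0.05  0.  ] gap 13.0
```

Emit:
{"name": "servo_tool", "arguments": {
  "motion": [
    [0, 5, -2.5, 2.5, 0, 0, 0.001],
    [0, 10, 0, 2, 0, 0, 0],
    [0, 5, 0, 0, 0, 0, 0],
    [0, 0, 0, 0, 0, 0, 0]
  ]
}}

```text
time: 8.25
tool_pos: [504.8, 201.6, 153.9]
tcp_rot: [179.9, -0.0, 24.4]
ft_force: [-0.3, -0.2, -1.6]
finger_gap: 12.7
```

```bash
python3 loc.py rack
```

```text
rack t 8.25 TCP local x,y -112.7 -0.7 prong z 67.9 rot [ 1.7993e+02 -1.0000e-02  2.4410e+01] yaw err -0.19 F [-0.3 -0.2 -1.6] M [ 0.02 -0.06 -0.09] gap 12.7
```

Emit:
{"name": "servo_tool", "arguments": {
  "motion": [
    [0, 8, -0.7, 0, 0, 0, 0.003],
    [0, 10, 0, 0, 0, 0, 0],
    [0, 10, 0, 0, 0, 0, 0],
    [0, 5, 0, 0, 0, 0, 0]
  ]
}}

```text
time: 8.65
tool_pos: [536.9, 216.9, 153.4]
tcp_rot: [179.9, 0.0, 24.2]
ft_force: [0.0, -0.5, -0.6]
finger_gap: 13.0
```

```bash
python3 loc.py rack
```

```text
rack t 8.65 TCP local x,y -77.2 -0.1 prong z 67.4 rot [1.7994e+02 3.0000e-02 2.4220e+01] yaw err -0.38 F [ 0.  -0.5 -0.6] M [-0.05  0.01  0.04] gap 13.0
```

Emit:
{"name": "servo_tool", "arguments": {
  "motion": [
    [0, 10, 0, 0, 0, 0, -0.006],
    [0, 10, 0, 0, 0, 0, 0],
    [0, 10, 0, 0, 0, 0, 0],
    [0, 10, 0, 0, 0, 0, 0]
  ]
}}

```text
time: 9.05
tool_pos: [575.7, 234.7, 152.9]
tcp_rot: [179.9, 0.1, 24.6]
ft_force: [-0.8, -0.0, -2.1]
finger_gap: 12.6
```

```bash
python3 loc.py rack
```

```text
rack t 9.05 TCP local x,y -34.5 -0.2 prong z 66.9 rot [1.7994e+02 8.0000e-02 2.4580e+01] yaw err -0.02 F [-0.8 -0.  -2.1] M [-0.04 -0.08 -0.01] gap 12.6
```

Emit:
{"name": "servo_tool", "arguments": {
  "motion": [
    [0, 9, 0, -0.5, 0, 0, 0],
    [0, 8, 0, 0, 0, 0, 0],
    [0, 5, 0, 0, 0, 0, 0],
    [0, 1, 0, 0, 0, 0, 0],
    [0, 0, 0, 0, 0, 0, 0]
  ]
}}

```text
time: 9.55
tool_pos: [599.2, 245.5, 152.4]
tcp_rot: [179.9, 0.1, 24.6]
ft_force: [-0.2, -0.1, -1.7]
finger_gap: 12.7
```

```bash
python3 loc.py rack
```

```text
rack t 9.55 TCP local x,y -8.7 -0.1 prong z 66.4 rot [1.7994e+02 1.4000e-01 2.4600e+01] yaw err 0.0 F [-0.2 -0.1 -1.7] M [ 0.06 -0.04  0.02] gap 12.7
```

Emit:
{"name": "servo_tool", "arguments": {
  "motion": [
    [0, 0, 0, -2, 0, 0.002, 0],
    [0, 0, 0, -2, 0, 0, 0],
    [0, 0, 0, -2, 0, 0, 0],
    [0, 0, 0, -2, 0, 0, 0],
    [0, 0, 0, -1.5, 0, 0, 0],
    [0, 0, 0, -1.5, 0, 0, 0],
    [0, 0, 0, -1, 0, 0, 0]
  ]
}}

```text
time: 10.25
tool_pos: [598.1, 245.0, 165.4]
tcp_rot: [179.9, 0.1, 24.6]
ft_force: [0.6, 0.6, -2.6]
finger_gap: 13.2
```

```bash
python3 loc.py rack
```

```text
rack t 10.25 TCP local x,y -9.8 -0.1 prong z 79.4 rot [1.7995e+02 6.0000e-02 2.4600e+01] yaw err 0.0 F [ 0.6  0.6 -2.6] M [0.02 0.03 0.04] gap 13.2
```

Emit:
{"name": "servo_tool", "arguments": {
  "motion": [
    [0, 0, 0, -2, 0, 0, 0],
    [0, 0, 0, -3, 0, 0, 0],
    [0, 0, 0, -4, 0, 0, 0],
    [0, 0, 0, -5, 0, 0, 0],
    [0, 0, 0, -5, 0, 0, 0],
    [0, 0, 0, -3, 0, 0, 0],
    [0, 0, 0, 0, 0, 0, 0]
  ]
}}

```text
time: 10.95
tool_pos: [598.1, 245.1, 189.6]
tcp_rot: [179.9, 0.1, 24.6]
ft_force: [0.4, -0.3, -2.9]
finger_gap: 13.3
```

```bash
python3 loc.py rack; python3 - <<'E'
from fk import *
t=snapshot("top");s=snapshot("scene");q=sense();q=np.r_[q["tool_pos"],q["tcp_rot"]]
cv2.imwrite("pics/s4.png",s);cv2.imwrite("pics/t4.png",t);np.save("q4.npy",q)
k=6;B=cv2.resize(s,None,fx=k,fy=k,interpolation=2)
# predicted carrier deck top outline on fork (carrier centre at fork local x=+4.5)
p=proj("scene",fw(q,-5,86,0,[(4.5+x,y,8) for x,y in((-50,-45),(50,-45),(50,45),(-50,45))]))
cv2.polylines(B,[((p+.5)*k).round().astype(int).reshape(-1,1,2)],True,(255,0,255),1)
cv2.imwrite("pics/c6.png",B[170*k:260*k,370*k:470*k])
E
```

```text
rack t 10.95 TCP local x,y -9.8 -0.1 prong z 103.6 rot [1.7995e+02 6.0000e-02 2.4600e+01] yaw err -0.0 F [ 0.4 -0.3 -2.9] M [-0.   -0.03  0.01] gap 13.3
```

View pics/c6.png

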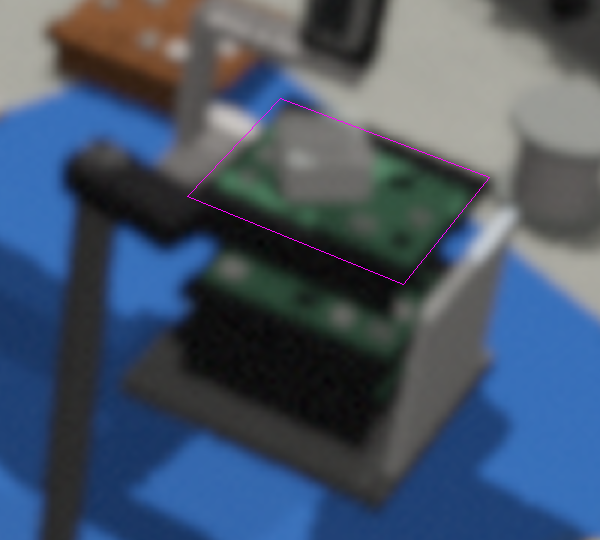

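The top carrier is lifted with the heatsink on its board, the lower two stay piled, and the predicted outline matches. Backing out.

Emit:
{"name": "servo_tool", "arguments": {
  "motion": [
    [0, -4, 0, 0, 0, 0, 0],
    [0, -8, 0, 0, 0, 0, 0],
    [0, -12, 0, 0, 0, 0, 0],
    [0, -15, 0, 0, 0, 0, 0],
    [0, -15, 0, 0, 0, 0, 0],
    [0, -15, 0, 0, 0, 0, 0],
    [0, -15, 0, 0, 0, 0, 0],
    [0, -12, 0, 0, 0, 0, 0],
    [0, -8, 0, 0, 0, 0, 0],
    [0, -4, 0, 0, 0, 0, 0]
  ]
}}

```text
time: 12.05
tool_pos: [490.3, 196.2, 186.0]
tcp_rot: [180.0, 0.4, 24.6]
ft_force: [-0.4, -1.3, -3.1]
finger_gap: 12.9
```

```bash
python3 loc.py rack; python3 d.py 498 -260 189 18.3; python3 -c "
from h import *
print(ray('top',[(311,137),(327,162)],10))"
```

```text
rack t 12.05 TCP local x,y -128.2 0.4 prong z 100.0 rot [179.98   0.4   24.6 ] yaw err 0.0 F [-0.4 -1.3 -3.1] M [-0.   -0.06 -0.03] gap 12.9
t 12.05 pos [490.3 196.2 186. ] rot [179.98   0.4   24.6 ] F [-0.4 -1.3 -3.1] M [-0.   -0.06 -0.03] gap 12.9 j [ 16.  -2. 100.  -0.  83.  82.]
delta [-183.   418.    -1.6] [0.0007 0.0069 0.11  ]
[[695.93331767  22.16477278  10.        ]
 [607.97528274 -36.36460878  10.        ]]
```

Emit:
{"name": "servo_tool", "arguments": {
  "motion": [
    [0, -2, 4.5, -0.5, 0, 0.003, 0],
    [0, -4, 9, -0.5, 0, 0.003, 0],
    [0, -6, 14, -0.3, 0, 0, 0],
    [0, -8, 18, -0.3, 0, 0, 0],
    [0, -9, 20, -0.3, 0, 0, 0],
    [0, -9, 20, -0.3, 0, 0, 0],
    [0, -9, 20, -0.3, 0, 0, 0],
    [0, -9, 20, -0.3, 0, 0, 0],
    [0, -9, 20, -0.3, 0, 0, 0],
    [0, -9, 20, -0.3, 0, 0, 0]
  ]
}}

```text
time: 13.05
tool_pos: [493.3, 1.4, 190.3]
tcp_rot: [179.8, -0.1, 24.7]
ft_force: [0.4, 0.0, -2.8]
finger_gap: 12.8
```

Emit:
{"name": "servo_tool", "arguments": {
  "motion": [
    [0, -8, 20, -0.3, 0, 0, 0.01],
    [0, -8, 20, -0.3, 0, 0, 0.01],
    [0, -7, 20, -0.3, 0, 0, 0.01],
    [0, -7, 20, -0.3, 0, 0, 0.01],
    [0, -7, 20, -0.3, 0, 0, 0.01],
    [0, -7, 20, -0.3, 0, 0, 0.01],
    [0, -6, 18, -0.3, 0, 0, 0.01],
    [0, -5, 14, -0.3, 0, 0, 0.01],
    [0, -4, 10, -0.3, 0, 0, 0.01],
    [0, -2, 5, -0.3, 0, 0, 0.01]
  ]
}}

```text
time: 14.05
tool_pos: [496.9, -198.7, 194.8]
tcp_rot: [179.6, -0.0, 18.1]
ft_force: [-0.0, 0.4, -1.9]
finger_gap: 12.4
```

```bash
python3 loc.py stage; python3 d.py 500 -305 189 18.3
```

```text
stage t 14.05 TCP local x,y -80.3 106.6 prong z 108.8 rot [ 1.7963e+02 -4.0000e-02  1.8120e+01] yaw err -0.18 F [-0.   0.4 -1.9] M [ 0.   -0.04 -0.03] gap 12.4
t 14.05 pos [ 496.9 -198.7  194.8] rot [ 1.7963e+02 -4.0000e-02  1.8120e+01] F [-0.   0.4 -1.9] M [ 0.   -0.04 -0.03] gap 12.4 j [-27.  -2.  99.  -0.  83.  45.]
delta [-30.1 101.9   6.4] [ 0.0065 -0.0008 -0.0031]
```

Emit:
{"name": "servo_tool", "arguments": {
  "motion": [
    [0, 1, 4, 0, 0.002, 0, 0],
    [0, 3, 9, 0, 0.002, 0, -0.001],
    [0, 5, 14, 0, 0.002, 0, -0.001],
    [0, 6, 17, 0, 0, 0, -0.001],
    [0, 6, 17, 0, 0, 0, 0],
    [0, 6, 15, 0, 0, 0, 0],
    [0, 5, 12, 0, 0, 0, 0],
    [0, 4, 7, 0, 0, 0, 0],
    [0, 3, 3, 0, 0, 0, 0],
    [0, 1, 0, 0, 0, 0, 0]
  ]
}}

```text
time: 15.05
tool_pos: [571.4, -281.4, 193.6]
tcp_rot: [-179.9, -0.1, 18.7]
ft_force: [-0.5, 0.3, -2.2]
finger_gap: 12.6
```

```bash
python3 loc.py stage; python3 d.py 500 -305 189 18.3
```

```text
stage t 15.05 TCP local x,y -35.5 4.7 prong z 107.6 rot [-1.7989e+02 -8.0000e-02  1.8650e+01] yaw err 0.35 F [-0.5  0.3 -2.2] M [-0.02 -0.01  0.  ] gap 12.6
t 15.05 pos [ 571.4 -281.4  193.6] rot [-1.7989e+02 -8.0000e-02  1.8650e+01] F [-0.5  0.3 -2.2] M [-0.02 -0.01  0.  ] gap 12.6 j [-31.  14.  82.   0.  84.  40.]
delta [-75.2  -0.5   4.5] [-0.0019 -0.0014  0.0062]
```

Emit:
{"name": "servo_tool", "arguments": {
  "motion": [
    [0, 3, 1.5, 3, -0.001, 0, 0.003],
    [0, 6, 2, 5, -0.001, 0, 0.003],
    [0, 6, 1, 7, 0, 0, 0],
    [0, 4, 0, 7, 0, 0, 0],
    [0, 2, 0, 5, 0, 0, 0],
    [0, 0, 0, 3, 0, 0, 0],
    [0, 0, 0, 0, 0, 0, 0]
  ]
}}

```text
time: 15.75
tool_pos: [594.1, -276.3, 159.8]
tcp_rot: [-179.9, -0.0, 18.4]
ft_force: [-0.2, 0.2, -2.8]
finger_gap: 12.8
```

```bash
python3 loc.py stage;  python3 - <<'E'
from fk import *
t=snapshot("top");s=snapshot("scene");q=sense();q=np.r_[q["tool_pos"],q["tcp_rot"]]
cv2.imwrite("pics/s5.png",s);cv2.imwrite("pics/t5.png",t)
k=5;B=cv2.resize(s,None,fx=k,fy=k,interpolation=2)
p=proj("scene",fw(q,-5,86,0,[(4.5+x,y,8) for x,y in((-50,-45),(50,-45),(50,45),(-50,45))]))
cv2.polylines(B,[((p+.5)*k).round().astype(int).reshape(-1,1,2)],True,(255,0,255),1)
p=proj("scene",w((606.6,-274.7,18.3),[(-65,46,18),(58,46,18),(58,-46,18),(-65,-46,18)]))
cv2.polylines(B,[((p+.5)*k).round().astype(int).reshape(-1,1,2)],True,(0,0,255),1)
cv2.imwrite("pics/c7.png",B[230*k:340*k,190*k:300*k])
E
```

```text
stage t 15.75 TCP local x,y -12.4 2.4 prong z 73.8 rot [-179.89   -0.     18.41] yaw err 0.11 F [-0.2  0.2 -2.8] M [-0.   -0.02 -0.02] gap 12.8
```

View pics/c7.png

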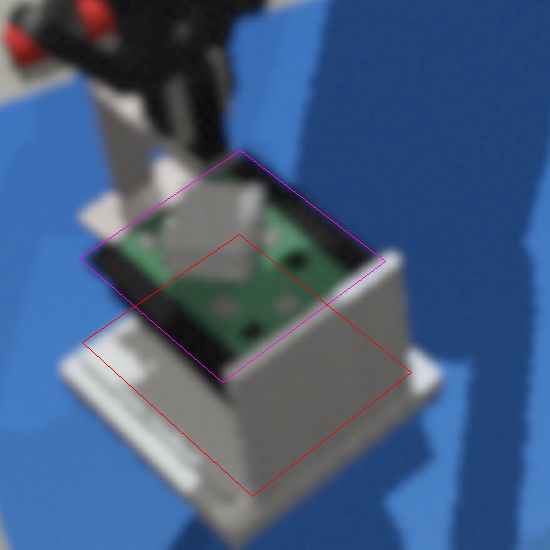

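Emit:
{"name": "servo_tool", "arguments": {
  "motion": [
    [0, -0.5, 2, 2, 0, 0, 0.001],
    [0, -0.5, 1.5, 4, 0, 0, 0.001],
    [0, 0, 0, 6, 0, 0, 0],
    [0, 0, 0, 7, 0, 0, 0],
    [0, 0, 0, 7, 0, 0, 0],
    [0, 0, 0, 5, 0, 0, 0],
    [0, 0, 0, 3, 0, 0, 0],
    [0, 0, 0, 0, 0, 0, 0]
  ]
}}

```text
time: 16.65
tool_pos: [594.2, -281.1, 124.0]
tcp_rot: [-180.0, -0.1, 18.2]
ft_force: [0.0, -0.6, -2.8]
finger_gap: 13.1
```

```bash
python3 loc.py stage
```

```text
stage t 16.65 TCP local x,y -13.8 -2.2 prong z 38.0 rot [-1.7997e+02 -6.0000e-02  1.8220e+01] yaw err -0.08 F [ 0.  -0.6 -2.8] M [ 0.01  0.   -0.06] gap 13.1
```

Emit:
{"name": "servo_tool", "arguments": {
  "motion": [
    [0, 0, -1, 1.5, 0, 0, 0],
    [0, 0, 0, 1.5, 0, 0, 0],
    [0, 0, 0, 1.5, 0, 0, 0],
    [0, 0, 0, 1, 0, 0, 0],
    [0, 0, 0, 0.5, 0, 0, 0]
  ]
}}

```text
time: 17.15
tool_pos: [594.4, -280.3, 118.5]
tcp_rot: [180.0, -0.1, 18.2]
ft_force: [-0.7, -0.3, -3.0]
finger_gap: 12.5
```

```bash
python3 loc.py stage;  python3 - <<'E'
from fk import *
t=snapshot("top");s=snapshot("scene");q=sense();q=np.r_[q["tool_pos"],q["tcp_rot"]]
cv2.imwrite("pics/s6.png",s);cv2.imwrite("pics/t6.png",t)
k=5;B=cv2.resize(s,None,fx=k,fy=k,interpolation=2)
p=proj("scene",w((606.6,-274.7,18.3),[(-65,46,12),(58,46,12),(58,-46,12),(-65,-46,12)]))
cv2.polylines(B,[((p+.5)*k).round().astype(int).reshape(-1,1,2)],True,(0,0,255),1)
cv2.imwrite("pics/c8.png",B[250*k:350*k,190*k:300*k])
E
```

```text
stage t 17.15 TCP local x,y -13.3 -1.5 prong z 32.5 rot [ 1.7997e+02 -1.2000e-01  1.8230e+01] yaw err -0.07 F [-0.7 -0.3 -3. ] M [-0.02 -0.03 -0.02] gap 12.5
```

View pics/c8.png

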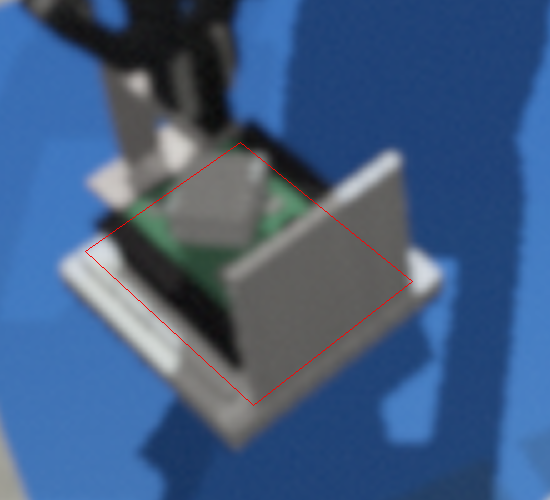

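Emit:
{"name": "servo_tool", "arguments": {
  "motion": [
    [0, 0, 0, 1, 0, 0, 0],
    [0, 0, 0, 1, 0, 0, 0],
    [0, 0, 0, 0.8, 0, 0, 0],
    [0, 0, 0, 0.5, 0, 0, 0]
  ]
}}

```text
time: 17.65
tool_pos: [594.6, -280.4, 115.4]
tcp_rot: [179.9, -0.1, 18.2]
ft_force: [-0.7, 0.2, -1.0]
finger_gap: 12.7
```

```bash
python3 loc.py stage
```

```text
stage t 17.65 TCP local x,y -13.2 -1.7 prong z 29.4 rot [ 1.7994e+02 -1.4000e-01  1.8230e+01] yaw err -0.07 F [-0.7  0.2 -1. ] M [-0.04 -0.05 -0.04] gap 12.7
```

Emit:
{"name": "servo_tool", "arguments": {
  "motion": [
    [0, 0, 0, 0.7, 0, 0, 0],
    [0, 0, 0, 0.7, 0, 0, 0],
    [0, 0, 0, 0.6, 0, 0, 0]
  ]
}}

```text
time: 17.95
tool_pos: [595.0, -280.7, 113.9]
tcp_rot: [179.9, -0.2, 18.2]
ft_force: [0.6, -0.3, -1.4]
finger_gap: 12.8
```

```bash
python3 loc.py stage
```

```text
stage t 17.95 TCP local x,y -12.9 -2.0 prong z 27.9 rot [179.89  -0.19  18.22] yaw err -0.08 F [ 0.6 -0.3 -1.4] M [-0.02 -0.    0.07] gap 12.8
```

Emit:
{"name": "servo_tool", "arguments": {
  "motion": [
    [0, 0, 0, 1.5, 0, 0.002, 0],
    [0, 0, 0, 2, 0, 0.001, 0],
    [0, 0, 0, 2, 0, 0, 0],
    [0, 0, 0, 1.5, 0, 0, 0],
    [0, 0, 0, 0, 0, 0, 0]
  ]
}}

```text
time: 18.45
tool_pos: [595.1, -280.6, 106.1]
tcp_rot: [179.9, -0.4, 18.2]
ft_force: [-0.3, 0.5, -0.8]
finger_gap: 12.8
```

```bash
python3 loc.py stage
```

```text
stage t 18.45 TCP local x,y -12.8 -2.0 prong z 20.1 rot [179.89  -0.38  18.22] yaw err -0.08 F [-0.3  0.5 -0.8] M [-0.04 -0.03  0.01] gap 12.8
```

Emit:
{"name": "servo_tool", "arguments": {
  "motion": [
    [0, -3, 0, 0, 0, -0.003, 0],
    [0, -7, 0, 0, 0, -0.003, 0],
    [0, -10, 0, 0, 0, 0, 0],
    [0, -10, 0, 0, 0, 0, 0],
    [0, -8, 0, 0, 0, 0, 0]
  ]
}}

```text
time: 18.95
tool_pos: [556.5, -293.2, 106.1]
tcp_rot: [179.9, 0.0, 18.3]
ft_force: [0.3, 0.4, -2.2]
finger_gap: 12.7
```

```bash
python3 loc.py stage
```

```text
stage t 18.95 TCP local x,y -53.4 -1.9 prong z 20.1 rot [1.7988e+02 1.0000e-02 1.8280e+01] yaw err -0.02 F [ 0.3  0.4 -2.2] M [ 0.    0.01 -0.02] gap 12.7
```

Emit:
{"name": "servo_tool", "arguments": {
  "motion": [
    [0, -9, 0, 0, 0, 0, 0],
    [0, -11, 0, 0, 0, 0, 0],
    [0, -11, 0, 0, 0, 0, 0],
    [0, -11, 0, 0, 0, 0, 0],
    [0, -11, 0, 0, 0, 0, 0],
    [0, -11, 0, 0, 0, 0, 0],
    [0, -11, 0, 0, 0, 0, 0],
    [0, -11, 0, 0, 0, 0, 0],
    [0, -6, 0, -2, 0, 0, 0],
    [0, 0, 0, -5, 0, 0, 0]
  ]
}}

```text
time: 19.95
tool_pos: [458.7, -325.2, 113.1]
tcp_rot: [179.9, 0.1, 18.1]
ft_force: [-0.2, -0.5, -2.1]
finger_gap: 12.6
```

```bash
python3 loc.py stage; python3 d.py 482 -5 160 10.5;python3 - <<'E'
from h import *
t=snapshot("top");s=snapshot("scene")
cv2.imwrite("pics/s7.png",s);cv2.imwrite("pics/t7.png",t)
k=5;B=cv2.resize(s,None,fx=k,fy=k,interpolation=2)
def pl(L,col):cv2.polylines(B,[((proj("scene",w((606.6,-274.7,18.3),L))+.5)*k).round().astype(int).reshape(-1,1,2)],True,col,1)
pl([(-65,46,12),(58,46,12),(58,-46,12),(-65,-46,12)],(0,0,255))
pl([(-4+x,y-1,36) for x,y in((-50,-45),(50,-45),(50,45),(-50,45))],(255,0,255))
cv2.imwrite("pics/c9.png",B[240*k:350*k,180*k:320*k])
E
```

```text
stage t 19.95 TCP local x,y -156.2 -1.5 prong z 27.1 rot [1.7992e+02 5.0000e-02 1.8140e+01] yaw err -0.16 F [-0.2 -0.5 -2.1] M [-0.02  0.02  0.02] gap 12.6
t 19.95 pos [ 458.7 -325.2  113.1] rot [1.7992e+02 5.0000e-02 1.8140e+01] F [-0.2 -0.5 -2.1] M [-0.02  0.02  0.02] gap 12.6 j [-41.   7.  99.  -0.  75.  31.]
delta [ 121.7 -297.   -47.4] [0.0014 0.0008 0.1333]
```

View pics/c9.png

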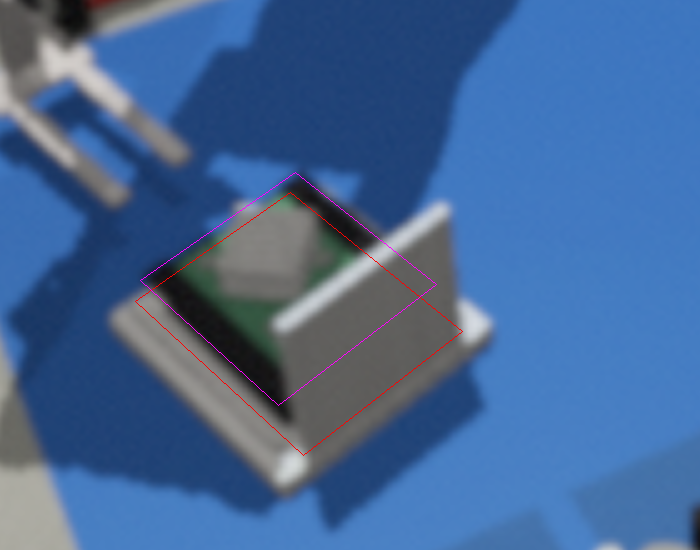

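Emit:
{"name": "servo_tool", "arguments": {
  "motion": [
    [0, 0, 0, -15, 0, 0, 0],
    [0, 0, 0, -20, 0, 0, 0],
    [0, 6, -15, -5, 0, 0, 0],
    [0, 10, -25, 0, 0, 0, 0],
    [0, 12, -30, 0, 0, 0, 0],
    [0, 12, -30, 0, 0, 0, 0],
    [0, 12, -30, 0, 0, 0, 0],
    [0, 12, -30, 0, 0, 0, 0],
    [0, 12, -30, 0, 0, 0, 0],
    [0, 12, -30, 0, 0, 0, 0]
  ]
}}

```text
time: 21.05
tool_pos: [478.9, -77.5, 162.1]
tcp_rot: [179.6, -0.5, 18.1]
ft_force: [0.6, 0.4, -1.1]
finger_gap: 12.9
```

Emit:
{"name": "servo_tool", "arguments": {
  "motion": [
    [0, 10, -25, 0, 0, 0, 0],
    [0, 6, -15, 0, 0, 0, 0],
    [0, 2, -5, 0, 0, 0, 0],
    [0, 0, 0, 0, 0, 0, 0]
  ]
}}

```text
time: 21.45
tool_pos: [481.6, -19.3, 163.8]
tcp_rot: [179.6, -0.6, 18.6]
ft_force: [0.7, 0.4, -2.0]
finger_gap: 12.8
```

```bash
python3 d.py 482 -5 92 18.1
```

```text
t 21.45 pos [481.6 -19.3 163.8] rot [179.62  -0.62  18.6 ] F [ 0.7  0.4 -2. ] M [0.02 0.01 0.01] gap 12.8 j [ -8.  -9. 109.  -0.  80.  63.]
delta [  4.2 -13.9  71.7] [ 0.0066 -0.0108  0.0087]
```

Emit:
{"name": "servo_tool", "arguments": {
  "motion": [
    [0, 0, 0, 8, 0.003, -0.005, 0],
    [0, 0, 0, 15, 0.003, -0.005, 0],
    [0, 0, 0, 18, 0, 0, 0],
    [0, 0, 0, 15, 0, 0, 0],
    [0, 0, 0, 6, 0, 0, 0],
    [0, 0, 0, 0, 0, 0, 0]
  ]
}}

```text
time: 22.05
tool_pos: [480.5, -23.2, 95.1]
tcp_rot: [-180.0, 0.2, 18.3]
ft_force: [-0.0, 0.4, -0.9]
finger_gap: 12.6
```

```bash
python3 d.py 482 -19 86 18.3
```

```text
t 22.05 pos [480.5 -23.2  95.1] rot [-179.98    0.2    18.32] F [-0.   0.4 -0.9] M [ 0.04 -0.04 -0.02] gap 12.6 j [ -9.  -5. 112.  -0.  73.  63.]
delta [ 2.8 -3.5  9.1] [-0.0003  0.0034  0.0004]
```

Emit:
{"name": "servo_tool", "arguments": {
  "motion": [
    [0, 0, 0, 3, 0, 0.002, 0],
    [0, 0, 0, 2, 0, 0, 0],
    [0, 0, 0, 1, 0, 0, 0],
    [0, 0, 0, 1, 0, 0, 0]
  ]
}}

```text
time: 22.45
tool_pos: [481.3, -24.3, 88.6]
tcp_rot: [180.0, 0.0, 18.2]
ft_force: [-1.0, 0.4, -0.8]
finger_gap: 12.6
```

```bash
python3 d.py 482 -19 86 18.3
```

```text
t 22.45 pos [481.3 -24.3  88.6] rot [179.98   0.    18.24] F [-1.   0.4 -0.8] M [ 0.01 -0.    0.01] gap 12.6 j [ -9.  -4. 113.  -0.  72.  63.]
delta [ 2.3 -4.8  2.6] [ 0.0004  0.0001 -0.0011]
```

Emit:
{"name": "servo_tool", "arguments": {
  "motion": [
    [0, 0, 0, 0.7, 0, 0, 0],
    [0, 0, 0, 0.7, 0, 0, 0]
  ]
}}

```text
time: 22.65
tool_pos: [481.9, -24.3, 88.0]
tcp_rot: [179.9, -0.1, 18.2]
ft_force: [-3.3, 0.0, 5.0]
finger_gap: 12.6
```

```bash
python3 d.py 482 -19 86 18.3
```

```text
t 22.65 pos [481.9 -24.3  88. ] rot [ 1.7994e+02 -7.0000e-02  1.8250e+01] F [-3.3  0.   5. ] M [ 0.05  0.51 -0.05] gap 12.6 j [ -9.  -4. 113.  -0.  71.  63.]
delta [ 1.8 -5.   2. ] [ 0.0011 -0.0012 -0.0009]
```

Touchdown on the mat is clear from the upward force of 5 N. Releasing.

Emit:
{"name": "servo_tool", "arguments": {
  "motion": [
    [16, 0, 0, 0, 0, 0, 0],
    [25, 0, 0, 0, 0, 0, 0],
    [40, 0, 0, 0, 0, 0, 0],
    [60, 0, 0, 0, 0, 0, 0],
    [70, 0, 0, -2, 0, 0, 0],
    [70, 0, 0, -10, 0, 0, 0]
  ]
}}

```text
time: 23.25
tool_pos: [481.7, -24.1, 100.3]
tcp_rot: [179.9, -0.1, 18.3]
ft_force: [0.3, -0.0, -0.1]
finger_gap: 70.0
```

```bash
python3 d.py 482 -24 230 18.3
```

```text
t 23.25 pos [481.7 -24.1 100.3] rot [ 1.7995e+02 -5.0000e-02  1.8270e+01] F [ 0.3 -0.  -0.1] M [-0.    0.05  0.02] gap 70.0 j [ -9.  -5. 112.  -0.  73.  63.]
delta [ 4.000e-01  1.000e-01 -1.297e+02] [ 0.0009 -0.0009 -0.0005]
```

Emit:
{"name": "servo_tool", "arguments": {
  "motion": [
    [70, 0, 0, -15, 0, 0, 0],
    [70, 0, 0, -25, 0, 0, 0],
    [70, 0, 0, -30, 0, 0, 0],
    [70, 0, 0, -30, 0, 0, 0],
    [70, 0, 0, -25, 0, 0, 0],
    [70, -5, -20, -10, 0, 0, 0],
    [70, -5, -40, 0, 0, 0, 0],
    [70, -5, -45, 0, 0, 0, 0],
    [70, -5, -45, 0, 0, 0, 0],
    [70, -5, -40, 0, 0, 0, 0]
  ]
}}

```text
time: 24.25
tool_pos: [398.7, 149.8, 251.3]
tcp_rot: [179.7, -0.7, 17.7]
ft_force: [-0.4, 0.0, -0.0]
finger_gap: 70.3
```

Emit:
{"name": "servo_tool", "arguments": {
  "motion": [
    [70, 0, -20, 0, 0, 0, 0],
    [70, 0, -5, 0, 0, 0, 0],
    [70, 0, 0, 0, 0, 0, 0],
    [70, 0, 0, 0, 0, 0, 0]
  ]
}}

```text
time: 24.65
tool_pos: [389.0, 177.9, 254.6]
tcp_rot: [179.8, -0.9, 18.1]
ft_force: [-0.3, -0.2, -0.5]
finger_gap: 69.7
```

```bash
python3 d.py 482 150 230 18.3;python3 - <<'E'
from h import *
t=snapshot("top");s=snapshot("scene")
a=cv2.resize(t[90:250,180:440],(520,320),interpolation=2)
f=lambda c,sz,k,im:crop(im,c,sz,k)[0]
b=f((250,305),(65,80),4,s);c=f((425,220),(65,80),4,s);d=f((315,225),(60,80),4,s)
A=np.zeros((240,790,3),np.uint8);A[:240,:390]=cv2.resize(t[90:250,180:440],(390,240),interpolation=2)
A[:,390:774]=cv2.resize(s[130:355,140:500],(384,240),interpolation=2)
cv2.imwrite("pics/c10.png",np.vstack([A,np.hstack([b,c,d,np.zeros((320,30,3),np.uint8)])]))
E
```

```text
t 24.65 pos [389.  177.9 254.6] rot [179.77  -0.89  18.11] F [-0.3 -0.2 -0.5] M [ 0.01 -0.   -0.04] gap 69.7 j [ 18. -22. 110.  -0.  91.  90.]
delta [79.3 55.3 26. ] [ 0.004  -0.0156 -0.0033]
```

```bash
python3 - <<'E'
from h import *
t=snapshot("top");s=snapshot("scene")
t0=cv2.imread("pics/top0.png");s0=cv2.imread("pics/scene0.png");s7=cv2.imread("pics/s7.png")
q=(486.6,-22.7,18.2)
c=proj("scene",w(q,[(-6,0,97.5)]))[0].round().astype(int);print("block pred",c)
g=s[c[1]-22:c[1]+23,c[0]-22:c[0]+23].max(2);ys,xs=np.where(g<45);print("dark centroid",xs.mean()+c[0]-22,ys.mean()+c[1]-22,len(xs))
for y in(18,-18):
  P_=proj("scene",w(q,[(x,y,4) for x in(-30,0,20,40,55,65)])).round().astype(int);print("prong",y,[s[v,u].tolist() for u,v in P_])
d=cv2.absdiff(s,s7)[250:340,195:300].max(2);print("stage carrier vs s7: frac>60",(d>60).mean().round(3))
# scene changes vs start
for n,a,b in(("scene",s,s0),("top",t,t0)):
  m=(cv2.GaussianBlur(cv2.absdiff(a,b),(5,5),0).max(2)>60).astype(np.uint8)
  k,_,st,ce=cv2.connectedComponentsWithStats(m)
  print(n,[(st[i,:4].tolist(),int(st[i,4])) for i in range(1,k) if st[i,4]>15])
# heatsink grey in s vs s7: template
tm=s7[278:302,220:246];r=cv2.matchTemplate(s[265:320,205:265],tm,cv2.TM_CCOEFF_NORMED);print("heatsink match",cv2.minMaxLoc(r)[1::2],"expect (15,13)")
E
```

```text
block pred [310 211]
dark centroid 310.18243243243245 211.18243243243242 148
prong 18 [[191, 186, 188], [193, 190, 193], [191, 192, 196], [189, 184, 185], [185, 113, 58], [185, 113, 58]]
prong -18 [[130, 129, 132], [131, 131, 134], [129, 127, 128], [133, 128, 129], [186, 113, 59], [198, 169, 151]]
stage carrier vs s7: frac>60 0.31
scene [([434, 0, 19, 14], 206), ([264, 12, 39, 51], 1006), ([231, 22, 9, 5], 33), ([410, 36, 47, 47], 1073), ([346, 45, 7, 4], 20), ([212, 53, 14, 7], 66), ([366, 54, 10, 3], 21), ([226, 61, 14, 9], 102), ([348, 60, 6, 15], 37), ([341, 61, 39, 65], 1042), ([335, 159, 29, 9], 172), ([403, 161, 57, 27], 616), ([230, 162, 8, 13], 77), ([293, 163, 96, 26], 1132), ([287, 192, 93, 59], 2290), ([411, 195, 39, 20], 324), ([315, 203, 7, 16], 65), ([401, 206, 38, 23], 286), ([385, 222, 15, 35], 205), ([210, 275, 46, 53], 956)]
top [([380, 147, 33, 35], 814), ([237, 153, 13, 17], 113), ([199, 153, 118, 181], 8161), ([309, 183, 27, 36], 552), ([149, 185, 57, 67], 1351), ([137, 207, 9, 15], 78), ([186, 211, 10, 15], 55), ([270, 243, 20, 54], 291), ([17, 245, 284, 155], 8736), ([226, 255, 30, 27], 474), ([71, 286, 6, 6], 29), ([334, 307, 12, 28], 210), ([226, 333, 43, 14], 191), ([103, 334, 7, 14], 67), ([285, 337, 5, 11], 33), ([270, 338, 12, 20], 128), ([317, 342, 14, 15], 110), ([334, 344, 14, 10], 73), ([301, 356, 37, 44], 1044), ([339, 366, 6, 15], 65)]
heatsink match (0.8921322822570801, (15, 13)) expect (15,13)
```

```bash
python3 - <<'E'
from h import *
from fit import fit
t=snapshot("top")
r=t[135:195,365:425];m=((r.max(2)<55)|((r[:,:,1].astype(int)-r[:,:,2]>20)&(r[:,:,1].astype(int)-r[:,:,0]>10))).astype(np.uint8)
k,l,st,ce=cv2.connectedComponentsWithStats(m);i=1+st[1:,4].argmax()
ys,xs=np.where(l==i);print("blob",len(xs),st[i]);h=cv2.minAreaRect(np.c_[xs+365,ys+135].astype(np.float32));print(h)
c=ray("top",[h[0]],36)[0];a=np.radians(18.3);d=c[:2]-[606.6,-274.7];print("local",d@[np.cos(a),np.sin(a)],d@[-np.sin(a),np.cos(a)])
print(cv2.minAreaRect(proj("top",w((606.6,-274.7,18.3),[(-54,-46,36),(46,-46,36),(46,44,36),(-54,44,36)])).astype(np.float32)))
hand_in()
E
```

```text
blob 509 [ 16  13  31  33 509]
((395.95770263671875, 164.0115203857422), (27.18879508972168, 24.996152877807617), 74.74488067626953)
local -3.4470298770219316 0.47094634491915655
((396.3880310058594, 164.050048828125), (29.068416595458984, 25.584056854248047), 72.36073303222656)
the job is handed in; nothing more can be done
```

The top carrier is on the inspection stage with the heatsink still riding on its board, and the fork stands upright on the mat. I handed the job in at about 25 s of the 70 s allowed.

- **Carrier:** I lifted it with the fork, carried it round the lamp post on the robot's side, and lowered it in small steps until the load came off the fork. The last top picture puts it at about x = -3.4 mm and y = +0.5 mm from the stage origin. It is between the lips and its whole length is on the plate.
- **Heatsink:** its image sits at the same pixels as just after the fork was drawn out (match score 0.89).
- **Fork:** it stands at about (487, -23), near where it started. The grip block is within 0.3 pixel of where it should be if upright, and both prongs lie on their expected lines.
- **Pile:** the lower two carriers were in place when the top one came off. I did not check them closely again.
- **Other objects:** no bystander showed a clear shift in the before/after differences, which include the arm's moving shadow.

**Checks that failed or disagreed:**
- I miscounted the pictures, so the last check image was refused by the viewer. The final checks are numeric only.
- The plain before/after difference on the stage was 31 %, which I put down to the arm's moving shadow.
- The two cameras disagreed by about 3 mm on the stage's position along x.

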